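# Wedge the tamper rest into the tamping station and stand the tamper in it

## Robot

A 6-joint arm with a two-finger parallel gripper is mounted at the origin on the work surface. World frame = base frame: x ahead of the robot, y to its left, z up, the work surface at z = 0. Lengths are in m, angles in rad, forces in N, time in s.
With the tool pointing down it reaches from about 0.35 to 0.925 m from the base axis. Payload 6.4 kg.
Tool frame: the origin (TCP) lies on the centre line of the jaws, within the pads' length; the fingertips stand 11 mm ahead of it and the grasp point (between the pads) lies 8 mm behind it; x points along the fingers, y is the direction in which the jaws open and shut, and the axes are right-handed (so a half turn about x gives the same grasp; the last joint's range is limited). The gripper opens to 85 mm and grips with 20 to 120 N. Pads are 22 mm wide; open, the fingers measure 114 mm over their backs; the gripper's body (76 mm by 85 mm) begins 54 mm behind the grasp point. The pads swing forward as they close: fully open they stand 13 mm farther back than shut.
Start: joints at [-1.439, 0.245, 1.558, -0, 1.339, -0.174], TCP at [0.196, -0.62, 0.242] pointing down, gripper open.
Joint ranges: [-3.13, 3.13], [-1.02, 2.26], [0.13, 2.54], [-0.95, 4.09], [0.21, 2.88], [-2.74, 2.74]. Speed limits (rad/s): [2.57, 2.57, 3.14, 3.14, 3.14, 3.14].

## Interface

Orientations are given as a unit quaternion [w, x, y, z].
In Python, from rig import movep, move_linear, goto_joints, release, clamp, hold, ik, observe, snapshot, IKError, hand_in, trace gives the robot as it stands. Calls block until the motion is done:
- movep(position, orientation): joint-space move of the TCP to a pose.
- move_linear(position, frame=None, rate=0.15, threshold=None): straight line of the TCP; frame=None keeps the orientation; rate is the mean speed in m/s. With threshold (N) it stops when the force on the tool has changed by that much, and returns True; else False.
- goto_joints(angles): joint-space move.
- release() and clamp(grasp_force=None): open the fingers fully, or close them until they stop; grasp_force is the grip in N (None keeps the last).
- hold(seconds).
- ik(position, orientation): joint angles nearest the present ones, or None.
- observe(): the state.
- snapshot(name): name is "side" or "top"; returns a dict with "pixels" (480x640x3 uint8, red, green, blue), "range_z" (480x640 float32, m along the optical axis (not along the pixel's ray), 0 where there is no reading), "fx", "fy", "cx", "cy" (pixels), "dist_coeffs" ([k1, k2, p1, p2, k3] as OpenCV has them; the pictures are not rectified), "extrinsics" (4x4, takes a point from world to camera coordinates). Camera axes: x right, y up, looking along -z (the intrinsics and any distortion apply to the point x, -y, -z); pixel columns grow to the right and rows downward; lengths in m; the calibration is good to about 2 mm. A picture is of the moment at which its call begins.
A pose or a line that the arm cannot do raises IKError and nothing moves.
- hand_in(): hands the job in, once; it reports no verdict.
Trained networks look in a picture, given as the dict that the camera call returned (one of the last four; its "shot" number tells which), for a name from the list of things; names that differ only in an ending like _2 or _b are one class to them, and where a whole thing is asked for, a point or a joint stands for the part that bears it (a point fixed in the world has none). Each returns a list of dicts, best first, with "score" (0 to 1); they miss things now and then, are a little off and sometimes report something else, mostly with a low value. They report only what shows in the picture. A call takes as long as a camera call. They do not tell look-alikes from the thing itself.
- trace(picture, thing): "region" (480x640 bool, what is visible of it) and "bbox" ([left, top, right, bottom] in pixels, round what is visible of it).
The state is a dict: "t": time; "joints": joint angles; "qvel": joint speeds; "joint_efforts": joint torques, N m; "tool_pos": TCP position; "orientation": TCP orientation; "wrist_force": force on the tool from outside, world axes, zero at the start; "ft_torque": the same for the moment, N m; "grip_width": opening from 0.0 (shut) to 1.0 (fully open).
Only numpy, scipy, OpenCV 4.12 (cv2) and the standard library are available. Lean on these libraries where they do the work, as an engineer would, in place of code of your own. Each camera call takes 0.05 s, during which the arm holds its last target.

## Task

Fit the loose tamper rest to the tamping station: slide its dovetailed foot, narrow end first, into the wide mouth of the station's tapered way and push it along, firmly (about 12 N) but not hard, until it wedges tight, and let go of it. Then set the tamper gently upright in the cup of the rest. Leave everything else on the bar where it is.

Things in the scene. Friction and masses are not known exactly. Their poses are not given: they have to be found in the camera images.
- stand: Tamping station, fixed: dark wood base 200 (x) x 260 (y) x 20 mm high, origin under its middle. On its right half (-y) two low dark bevelled cheeks form the tapered dovetail way, which runs along +x; on its left half a fork holds a loose portafilter, handle towards -x, rim 98 mm above the counter, 140 mm to the left of the way.
- way_mouth (a point): Middle of the way's wide open mouth, on its floor, 20 mm above the counter; axes as the station's: the way runs 105 mm along +x, cheeks 11 mm high, faces undercut 60 deg, 54.6 mm apart at floor level here and closing 3 deg per side. Flat landing 65 mm long before the mouth. The right cheek is a sprung gib (90 N/mm), its bar set up to 2 mm either way: where a foot wedges differs.
- way_cheek: The fixed left (+y) cheek of the way, part of the station; origin and axes are those of the station. When the rest is wedged this cheek presses on its foot and goes on pressing.
- rest_fin (a point): Loose cast tamper rest, about 0.34 kg, standing on its foot; this point is in the middle of the upright grip fin behind its foot: 26 mm (x) x 14 mm (y), top 44 mm, bottom 2 mm and this point 23 mm above the underside. Axes of the rest: z up, +x towards the nose, the narrow leading end of the foot.
- rest_nose (a point): Middle of the narrow leading end of the rest's dovetailed foot, on its underside, 115 mm ahead of the fin point along +x. The foot is 100 mm long, 13 mm high, its underside 47.3 mm wide at the nose and 57.8 mm at the tail. It touches both cheeks with the nose 50 to 90 mm beyond the mouth and wedges over the next 1 to 4 mm; 12 N of push along +x makes it tight, 20 N is too much. It then stays by itself.
- rest_seat (a point): Centre of the floor of the round cup on the rest, 37 mm behind the nose, 18 mm above the underside; the cup is 62 mm wide inside, its rim 8 mm high, 71 mm outside. The plate under it is 72 mm wide and passes 2 mm above the cheeks.
- tamper_handle (a point): Tamper, about 0.38 kg, standing upright on the counter: steel foot 58 mm across, wooden handle 33 mm across, 90 mm high in all. This point is in the middle of the handle, 63 mm above the underside; z is up its axis. Round, so its yaw means nothing.
- tamper_foot (a point): Centre of the flat underside of the tamper's foot, 63 mm below the handle point.
Not all that is in view belongs to the job. What is shaped like the part that bears rest_fin but blue or pink is not meant.

How it is judged:
On the way:
1. the rest is wedged tight in the way and let go (x of rest_nose in the frame of way_mouth between 0.045 and 0.104 m and y of rest_nose in the frame of way_mouth between -0.004 and 0.004 m and z of rest_nose in the frame of way_mouth between -0.003 and 0.003 m and angle between the x axis of rest_nose and the x axis of way_mouth, either way round below 0.05 rad and angle between rest_nose's own z axis and vertical below 0.05 rad and contact force between rest and way_cheek above 8 N and contact force between each of the fingers, the arm and rest below 0.3 N), for 0.3 s.
At the end, for the whole second after the job is handed in: The rest stands in the way, nose 45 to 104 mm past the mouth, within 4 mm sideways and 3 mm in height, wedged (its fixed cheek still pressing on it with over 8 N); the tamper stands at rest in its cup, within 5 mm of the centre, 3 mm of the floor and 0.06 rad of upright (x of rest_nose in the frame of way_mouth between 0.045 and 0.104 m and y of rest_nose in the frame of way_mouth between -0.004 and 0.004 m and z of rest_nose in the frame of way_mouth between -0.003 and 0.003 m and angle between the x axis of rest_nose and the x axis of way_mouth, either way round below 0.05 rad and angle between rest_nose's own z axis and vertical below 0.05 rad and contact force between rest and way_cheek above 8 N and horizontal distance between tamper_foot and rest_seat below 0.005 m and z of tamper_foot in the frame of rest_seat between -0.003 and 0.003 m and angle between tamper_foot's own z axis and vertical below 0.06 rad and linear speed of tamper below 0.02 m/s and linear speed of rest below 0.01 m/s); the robot touches nothing.
It fails at once if the rest is forced: over 38 N between it and the fixed cheek (contact force between rest and way_cheek above 38 N).
It fails at once if the tamper is dropped or rammed into the rest: over 35 N (contact force between tamper and rest above 35 N).
It fails at once if another thing on the bar is moved by over 15 mm (distance of any of portafilter, pitcher, cup, glass, leveller, bean_tin, brush from where it was at the start of the episode above 0.015 m).
It also fails if it takes over 70 s, if anything falls off the work surface, if the arm or the gripper's body presses on something with over 40 N, if the wrist force passes 120 N, or if a joint passes its speed limit or range.

## Working session

There is one attempt and no reset: what is moved stays moved. The work goes in short steps, each a Python script; the robot and the scene stay as the last script left them, time stands still between calls to the robot, and variables do not carry over. Pictures are saved under pics/ and viewed, and the job is handed in when it is done.

```bash
ls; mkdir -p pics
python3 - <<'E'
from rig import *
import cv2,pickle
for n in("top","side"):
    s=snapshot(n); cv2.imwrite(f"pics/{n}0.png",s["pixels"][:,:,::-1]); pickle.dump(s,open(f"{n}0.pkl","wb"))
    print(n,s["fx"],s["fy"],s["cx"],s["cy"],s["dist_coeffs"],s["extrinsics"],s.keys())
    for th in("stand","rest_fin","tamper_handle","way_cheek"):
        print(th,[(round(r["score"],2),[round(float(v)) for v in r["bbox"]]) for r in trace(s,th)])
print(observe())
E
```

```text
pics
top 458.56104599425373 458.56104599425373 326.53624274401324 245.8140025268238 [-0.06856132  0.          0.          0.          0.        ] [[ 0.02623511 -0.99956392  0.01355316 -0.11733386]
 [ 0.99397625  0.02752684  0.10608245 -0.46322568]
 [-0.10640926  0.01068844  0.99426497 -0.85733089]
 [ 0.          0.          0.          1.        ]] dict_keys(['pixels', 'range_z', 'fx', 'fy', 'cx', 'cy', 'dist_coeffs', 'extrinsics', 'shot'])
stand [(0.98, [142, 125, 283, 236])]
rest_fin [(0.88, [339, 128, 390, 196]), (0.85, [462, 341, 517, 413]), (0.71, [372, 301, 445, 359]), (0.71, [163, 287, 228, 340]), (0.64, [139, 124, 281, 235])]
tamper_handle [(0.56, [364, 222, 389, 251])]
way_cheek [(0.64, [218, 142, 236, 197])]
side 550.5924451637841 550.5924451637841 321.2947255577509 239.82821931868543 [-0.13069371  0.          0.          0.          0.        ] [[-0.68508419 -0.72842531  0.00749734  0.26180068]
 [ 0.51797658 -0.47986881  0.70811453 -0.36344825]
 [-0.51221081  0.48900152  0.70605779 -1.02237029]
 [ 0.          0.          0.          1.        ]] dict_keys(['pixels', 'range
[... 282 characters left out ...]
285])]
{'t': 0.5, 'joints': array([-1.43912305e+00,  2.45138679e-01,  1.55783894e+00, -1.87615731e-05,
        1.33871216e+00, -1.74115103e-01]), 'qvel': array([-1.34966518e-03,  4.90448024e-04, -2.54343603e-04, -1.55501683e-03,
       -2.99456909e-05,  6.89023673e-04]), 'joint_efforts': array([-1.23646169e-04, -4.29084206e+01, -3.26082730e+01, -5.70805730e-05,
        1.08076172e-03, -1.55167919e-05]), 'tool_pos': array([ 0.19566983, -0.61983807,  0.24224453]), 'orientation': array([-0.10765883, -0.69885202, -0.10772777,  0.69886347]), 'wrist_force': array([-0.66343592,  0.27810199, -0.70377786]), 'ft_torque': array([ 0.00842746, -0.03863368,  0.02963076]), 'grip_width': 0.9986741972561067}
```

View pics/top0.png

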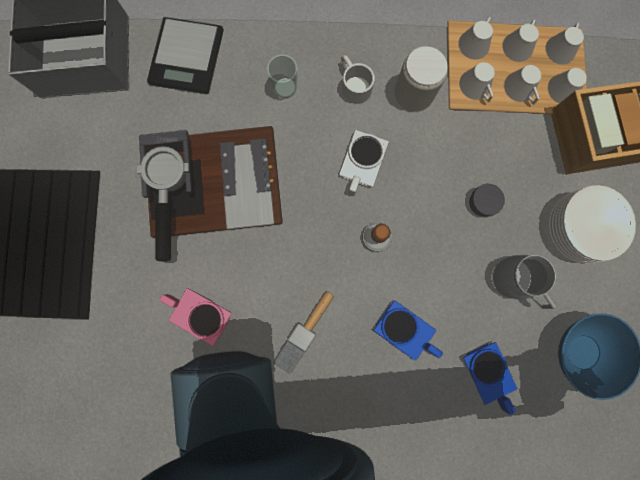

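View pics/side0.png

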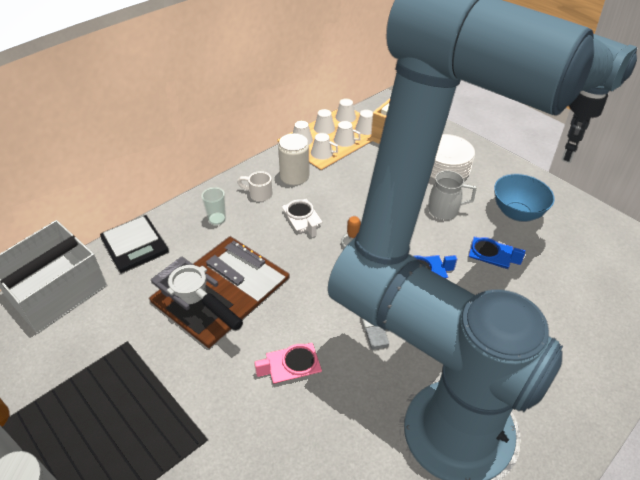

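The top view shows the station at (210,180), mouth facing down. There are four rest-like things: white at (365,157), pink at (200,315), blue at (405,330) and blue at (490,375). The task rules out blue and pink, so I'm choosing the white one. Next I'll check it in a close crop and measure.

```bash
cat > h.py <<'E'
import numpy as np,cv2,pickle
def cloud(s):
    K=np.array([[s["fx"],0,s["cx"]],[0,s["fy"],s["cy"]],[0,0,1]]);d=np.array(s["dist_coeffs"])
    u,v=np.meshgrid(np.arange(640),np.arange(480))
    p=cv2.undistortPoints(np.stack([u,v],-1).reshape(-1,1,2).astype(np.float64),K,d).reshape(480,640,2)
    z=s["range_z"].astype(float)
    c=np.stack([p[...,0]*z,-p[...,1]*z,-z],-1)
    E=np.array(s["extrinsics"]);
    w=(c-E[:3,3])@E[:3,:3]
    w[z==0]=np.nan
    return w
def proj(s,P):
    K=np.array([[s["fx"],0,s["cx"]],[0,s["fy"],s["cy"]],[0,0,1]]);d=np.array(s["dist_coeffs"])
    E=np.array(s["extrinsics"]);c=np.atleast_2d(P)@E[:3,:3].T+E[:3,3]
    c=c*[1,-1,-1]
    return cv2.projectPoints(c,np.zeros(3),np.zeros(3),K,d)[0].reshape(-1,2)
def ortho(s,x0,x1,y0,y1,z,ppm=3000):
    # rectified view of plane z: rows = decreasing x, cols = decreasing y
    nx=int((x1-x0)*ppm);ny=int((y1-y0)*ppm)
    X=x1-(np.arange(nx)+.5)/ppm;Y=y1-(np.arange(ny)+.5)/ppm
    g=np.stack(np.meshgrid(X,Y,indexing='ij')+[np.full((nx,ny),z)] if False else [*np.meshgrid(X,Y,indexing='ij'),np.full((nx,ny),z)],-1)
    q=proj(s,g.reshape(-1,3)).reshape(nx,ny,2).astype(np.float32)
    return cv2.remap(s["pixels"],q[...,0],q[...,1],cv2.INTER_CUBIC)[:,:,::-1]
E
python3 - <<'E'
from h import *
s=pickle.load(open("top0.pkl","rb"));w=cloud(s)
for n,(u,v) in dict(counter=(320,200),landing=(245,220),wayfloor=(246,170),base=(275,215),restplate=(356,175),cupfloor=(367,150),fin=(354,185),tamptop=(380,232),tin=(420,60)).items(): print(n,np.round(w[v,u],4))
img=s["pixels"][110:250,130:410][:,:,::-1]
cv2.imwrite("pics/crop0.png",cv2.resize(img,None,fx=2.8,fy=2.8,interpolation=cv2.INTER_CUBIC))
s2=pickle.load(open("side0.pkl","rb"));w2=cloud(s2)
for n,(u,v) in dict(counter=(270,215),tamptop=(354,222),floor=(260,275)).items(): print(n,np.round(w2[v,u],4))
img=s2["pixels"][180:340,150:380][:,:,::-1]
cv2.imwrite("pics/crop1.png",cv2.resize(img,None,fx=3.4,fy=3.4,interpolation=cv2.INTER_CUBIC))
E
```

```text
counter [ 0.5603 -0.0896  0.0024]
landing [0.5131 0.0555 0.019 ]
wayfloor [0.6124 0.0578 0.0218]
base [ 0.5241 -0.003   0.0222]
restplate [ 0.6091 -0.1594  0.0198]
cupfloor [ 0.6623 -0.1808  0.0153]
fin [ 0.5829 -0.1541  0.0438]
tamptop [ 0.4868 -0.1993  0.0904]
tin [ 0.8029 -0.2659  0.1191]
counter [ 7.127e-01 -1.253e-01 -6.000e-04]
tamptop [ 0.4809 -0.1984  0.0867]
floor [0.5502 0.0369 0.0208]
```

View pics/crop0.png

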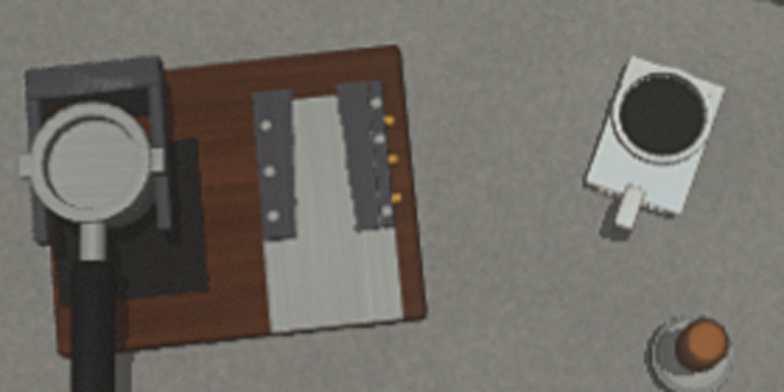

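View pics/crop1.png

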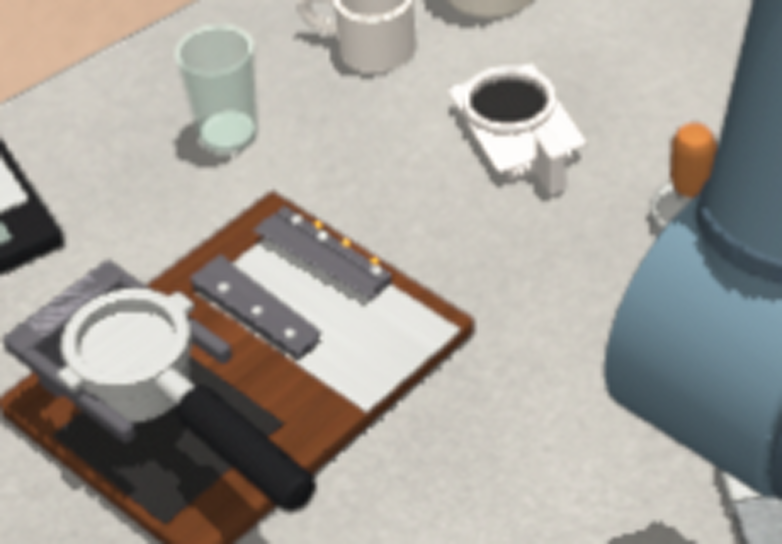

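The crop shows the white rest at crop (655,130), fin at its lower left (628,207), nose pointing up. The tamper is at (700,345), and the way's mouth faces down at about (325,235). Now for exact edges in rectified views.

Run:
```python
from h import *
s=pickle.load(open("top0.pkl","rb"))
o=ortho(s,0.47,0.72,-0.04,0.22,0.02,3000)
for k in range(0,o.shape[0],60): o[k]=o[k]//2+60
for k in range(0,o.shape[1],60): o[:,k]=o[:,k]//2+60
cv2.imwrite("pics/o_st.png",o)
o=ortho(s,0.55,0.73,-0.24,-0.10,0.018,4000)
for k in range(0,o.shape[0],80): o[k]=o[k]//2+60
for k in range(0,o.shape[1],80): o[:,k]=o[:,k]//2+60
cv2.imwrite("pics/o_re.png",o[:720]);print(o.shape)
```

```text
(719, 559, 3)
```

View pics/o_st.png

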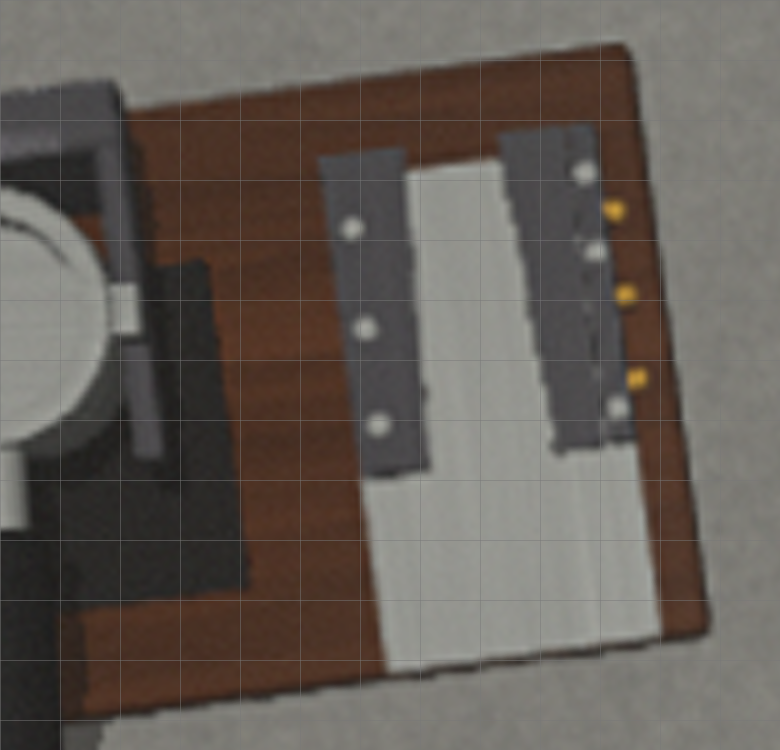

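View pics/o_re.png

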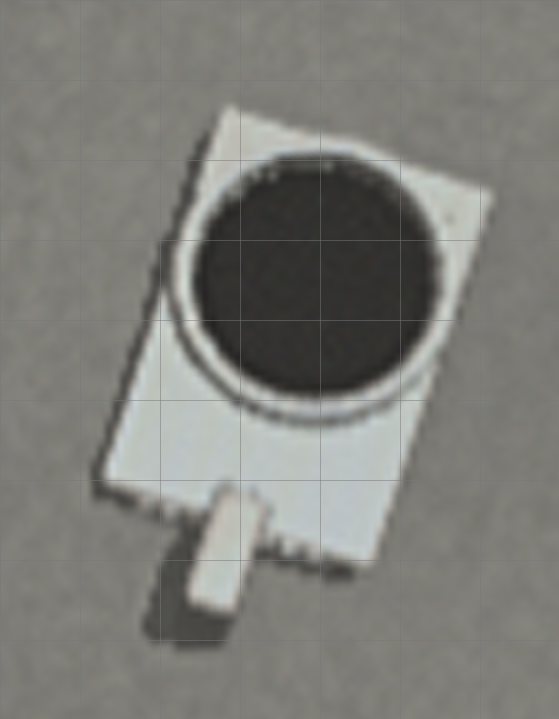

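```bash
cat >> h.py <<'E'
def edge(s,A,B,z,half=0.006,n=40,ppm=8000,trim=0.12):
    """refine edge A-B (xy, world, plane z) : returns point, direction, rms"""
    A=np.array(A,float);B=np.array(B,float);d=(B-A)/np.linalg.norm(B-A);nrm=np.array([-d[1],d[0]])
    t=np.linspace(trim,1-trim,n);o=np.arange(-half,half,0.0002)
    P=A+t[:,None,None]*(B-A)+o[None,:,None]*nrm
    q=proj(s,np.concatenate([P,np.full(P.shape[:2]+(1,),z)],-1).reshape(-1,3)).reshape(n,-1,2).astype(np.float32)
    g=cv2.remap(s["pixels"].astype(np.float32).mean(2),q[...,0],q[...,1],cv2.INTER_LINEAR)
    g=cv2.GaussianBlur(g,(0,0),sigmaX=5,sigmaY=1.0)
    G=np.abs(np.gradient(g,axis=1)); k=G.argmax(1)
    pts=A+t[:,None]*(B-A)+o[k][:,None]*nrm
    vx,vy,x,y=cv2.fitLine(pts.astype(np.float32),cv2.DIST_HUBER,0,1e-6,1e-6).ravel()
    v=np.array([vx,vy]); v*=np.sign(v@d)
    r=(pts-[x,y])@[-v[1],v[0]]
    return np.array([x,y]),v,np.median(abs(r))
def isect(e,f):
    a=np.linalg.solve(np.stack([e[1],-f[1]],1),f[0]-e[0]);return e[0]+a[0]*e[1]
E
python3 - <<'E'
from h import *
s=pickle.load(open("top0.pkl","rb"));s2=pickle.load(open("side0.pkl","rb"))
E=s["extrinsics"];print("camtop",-E[:3,:3].T@E[:3,3])
def st(c,r): return np.array([0.72-(r+.5)/3000,0.22-(c+.5)/3000])
def re(c,r): return np.array([0.73-(r+.5)/4000,-0.10-(c+.5)/4000])
for nm,S in(("top",s),("side",s2)):
    print(nm)
    E_={}
    for n,a,b,z in [("baseR",(708,630),(627,45),.02),("baseback",(130,108),(620,43),.02),("basefront",(250,690),(700,635),.02),
      ("landL",(387,670),(364,480),.02),("landR",(661,635),(638,445),.02)]:
        e=edge(S,st(*a),st(*b),z);E_[n]=e;print(n,np.round(e[0],4),"ang",round(np.degrees(np.arctan2(e[1][1],e[1][0])),2),round(e[2]*1e3,2))
    for k in(("landL","basefront"),("landR","basefront"),("baseR","basefront"),("baseR","baseback")): print(k,np.round(isect(E_[k[0]],E_[k[1]]),4))
    for n,a,b,z in [("pL",(103,485),(228,107),.018),("pR",(373,565),(492,190),.018),("pF",(228,107),(492,190),.018)]:
        e=edge(S,re(*a),re(*b),z,half=.004);E_[n]=e;print(n,np.round(e[0],4),"ang",round(np.degrees(np.arctan2(e[1][1],e[1][0])),2),round(e[2]*1e3,2))
    for k in(("pL","pF"),("pR","pF")): print(k,np.round(isect(E_[k[0]],E_[k[1]]),4))
o=ortho(s,0.56,0.69,0.0,0.13,0.031,5000)
for k in range(0,650,100): o[k]=o[k]//2+60;o[:,k]=o[:,k]//2+60
cv2.imwrite("pics/o_ch.png",o[:600])
o=ortho(s2,0.47,0.72,-0.04,0.22,0.02,3000)
p=ortho(s2,0.55,0.73,-0.24,-0.10,0.018,4000)
cv2.imwrite("pics/o_side.png",cv2.resize(np.hstack([o[:719],p[:o.shape[0]][:719]]) if p.shape[0]>=719 else o,None,fx=.58,fy=.58))
E
```

```text
camtop [ 0.37228564 -0.09536803  0.90314443]
top
baseR [ 0.6132 -0.0033] ang 7.86 0.18
baseback [0.6951 0.093 ] ang -82.15 0.11
basefront [0.499  0.0606] ang -80.33 0.82
landL [0.5272 0.0953] ang 7.34 0.16
landR [0.5342 0.003 ] ang 7.54 0.14
('landL', 'basefront') [0.4938 0.091 ]
('landR', 'basefront') [ 5.094e-01 -3.000e-04]
('baseR', 'basefront') [ 0.5123 -0.0172]
('baseR', 'baseback') [0.7066 0.0096]
pL [ 0.6617 -0.1423] ang -18.06 0.08
pR [ 0.6383 -0.209 ] ang -18.15 0.07
pF [ 0.6918 -0.1914] ang -107.9 0.45
('pL', 'pF') [ 0.7033 -0.1558]
('pR', 'pF') [ 0.6815 -0.2231]
side
baseR [ 0.6037 -0.0041] ang 7.54 0.16
baseback [0.6941 0.0912] ang -82.74 0.12
basefront [0.4983 0.0614] ang -81.71 0.33
landL [0.5276 0.093 ] ang 8.0 0.07
landR [0.5355 0.    ] ang 7.25 0.06
('landL', 'basefront') [0.4944 0.0883]
('landR', 'basefront') [ 0.5078 -0.0035]
('baseR', 'basefront') [ 0.5097 -0.0166]
('baseR', 'baseback') [0.7045 0.0092]
pL [ 0.657  -0.1417] ang -19.0 0.23
pR [ 0.6353 -0.2088] ang -13.65 0.69
pF [ 0.6946 -0.1843] ang -112.4 0.44
('pL', 'pF') [ 0.7053 -0.1583]
('pR', 'pF') [ 0.68   -0.2196]
```

View pics/o_ch.png

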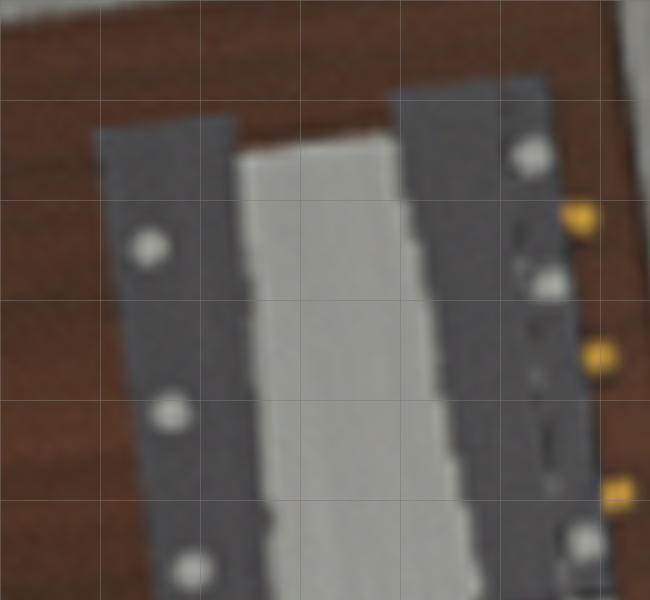

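View pics/o_side.png

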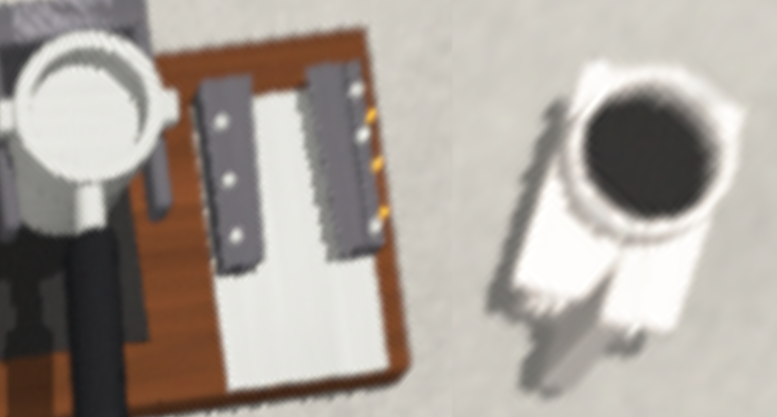

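Run:
```python
from h import *
s=pickle.load(open("top0.pkl","rb"));s2=pickle.load(open("side0.pkl","rb"))
def ch(c,r): return np.array([0.69-(r+.5)/5000,0.13-(c+.5)/5000])
for nm,S in(("top",s),("side",s2)):
    for n,a,b,z,h in [("Lin",(270,560),(240,160),.031,.005),("Rin",(482,590),(395,110),.031,.005),("Lout",(157,590),(96,135),.031,.003),("Rout",(610,590),(548,90),.031,.003)]:
        e=edge(S,ch(*a),ch(*b),z,half=h)
        print(nm,n,np.round(e[0],4),"ang",round(np.degrees(np.arctan2(e[1][1],e[1][0])),2),round(e[2]*1e3,2))
# depth stats
w=cloud(s)
for n,(u0,v0,u1,v1) in dict(landing=(232,205,262,222),base=(204,215,222,228),counter=(290,190,325,240),plate=(349,168,362,178)).items():
    print(n,np.round(np.nanmedian(w[v0:v1,u0:u1,2]),4))
# tamper: handle top & foot
o=ortho(s,0.44,0.54,-0.25,-0.14,0.02,5000);cv2.imwrite("pics/o_ta.png",o)
```

```text
top Lin [0.6109 0.0785] ang 4.55 0.22
top Rin [0.6203 0.0431] ang 10.39 0.34
top Lout [0.6234 0.1056] ang 7.67 0.18
top Rout [0.622  0.0145] ang 8.06 0.35
side Lin [0.6233 0.0776] ang 4.82 0.11
side Rin [0.6212 0.0457] ang 10.24 0.03
side Lout [0.6165 0.1035] ang 7.81 0.08
side Rout [0.6226 0.0131] ang 7.25 0.29
landing 0.0208
base 0.0205
counter 0.0003
plate 0.0182
```

View pics/o_ta.png

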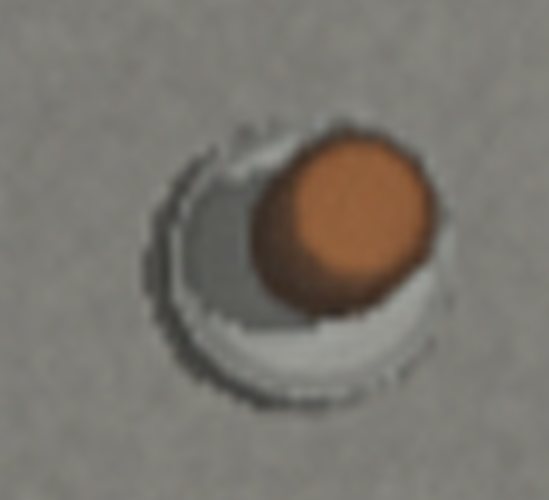

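White rest: nose at about (0.692,-0.190), yaw -18.1°. Station yaw is about 7.65° and the mouth is at about (0.564,0.053), with the two cameras disagreeing by about 2 mm in y. Now gripping the fin.

```bash
cat >> h.py <<'E'
from scipy.spatial.transform import Rotation as Rot
def quat(yaw,flip=False):
    y=np.array([-np.sin(yaw),np.cos(yaw),0])*(-1 if flip else 1);x=np.array([0,0,-1.]);z=np.cross(x,y)
    q=Rot.from_matrix(np.stack([x,y,z],1)).as_quat();return np.array([q[3],*q[:3]])
def show(n,name):
    from rig import snapshot
    s=snapshot(n);cv2.imwrite(f"pics/{name}.png",s["pixels"][:,:,::-1]);pickle.dump(s,open(name+".pkl","wb"));return s
def W(o): return np.round(o["wrist_force"],2)
E
python3 - <<'E'
from h import *; from rig import *
psi=np.radians(-18.1)
for f in(False,True):
    for p,y in(((.58,-.153,.15),psi),((.442,.037,.15),np.radians(7.65))):
        print(f,np.round(ik(p,quat(y,f)),3) if ik(p,quat(y,f)) is not None else None)
E
```

```text
False [-0.447  0.228  1.756 -0.     1.157 -1.702]
False [-0.173 -0.147  2.144 -0.     1.144 -1.877]
True [-0.447  0.228  1.756 -0.     1.157  1.44 ]
True [-0.173 -0.147  2.144 -0.     1.144  1.264]
```

Run:
```python
from h import *; from rig import *
psi=np.radians(-18.1);q=quat(psi,True);d=np.array([np.cos(psi),np.sin(psi)])
F=np.array([0.5831,-0.1543]);T=F-0.003*d
movep([*T,.14],q); 
print(move_linear([*T,.022],rate=.1,threshold=8), observe()["tool_pos"],W(observe()))
clamp(100); o=observe(); print(o["grip_width"],W(o),o["ft_torque"],o["tool_pos"],o["t"])
show("top","g1")
img=pickle.load(open("g1.pkl","rb"))["pixels"][100:240,300:440][:,:,::-1]
cv2.imwrite("pics/g1c.png",cv2.resize(img,None,fx=4,fy=4,interpolation=cv2.INTER_CUBIC))
```

```text
False [ 0.58091012 -0.15366111  0.02287784] [-1.25 -0.99  0.12]
0.15111024396586398 [-0.41  1.38  2.5 ] [0.04574295 0.14893023 0.02700065] [ 0.58036807 -0.1533392   0.022275  ] 4.6833
```

View pics/g1c.png

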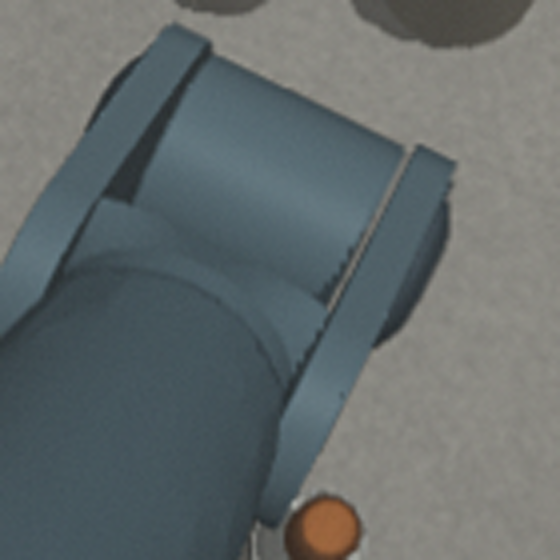

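The arm hides the rest in the top view, but the grip width (about 13 mm) fits the fin. Next: lift, turn and hover before the mouth.

Run:
```python
from h import *; from rig import *
p=observe()["tool_pos"]
move_linear([p[0],p[1],.16],rate=.12); hold(.3); o=observe();print("lifted",W(o),np.round(o["ft_torque"],3),o["grip_width"])
psi=np.radians(7.65);q=quat(psi,True);d=np.array([np.cos(psi),np.sin(psi)])
M=np.array([.564,.053]); T=M+(-.012-.115-.003)*d
movep([*T,.16],q); move_linear([*T,.062],rate=.1); hold(.3)
o=observe();print(o["tool_pos"],W(o),o["t"])
for n in("top","side"): show(n,n+"2")
a=pickle.load(open("top2.pkl","rb"))["pixels"][110:260,130:310];b=pickle.load(open("side2.pkl","rb"))["pixels"][210:360,160:340]
cv2.imwrite("pics/c2.png",cv2.resize(np.hstack([a,b])[:,:,::-1],None,fx=2.2,fy=2.2,interpolation=cv2.INTER_CUBIC))
```

```text
lifted [-1.02 -0.29 -3.41] [0.085 0.214 0.014] 0.14951980228383455
[0.43539117 0.03568003 0.06234288] [ 0.53 -0.22 -4.15] 8.7083
```

View pics/c2.png

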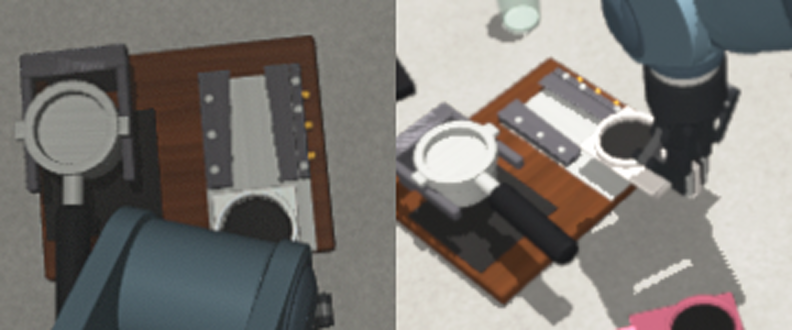

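View pics/side2.png

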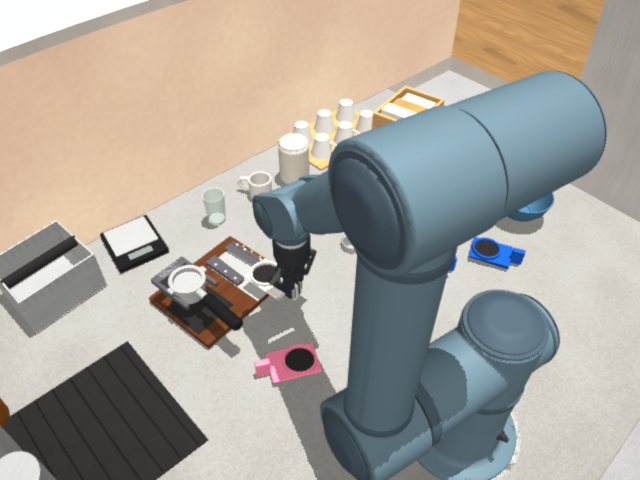

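The rest is held level before the mouth, its nose edge visible at crop (255,190). I'll measure its pose against the way in the top image.

Run:
```python
from h import *
s=pickle.load(open("top2.pkl","rb"))
o=ortho(s,0.49,0.62,-0.02,0.12,0.0577,5000)
for k in range(0,650,100): o[k]=o[k]//2+60
for k in range(0,700,100): o[:,k]=o[:,k]//2+60
cv2.imwrite("pics/o2.png",o[:590])
```

```text
(no output)
```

View pics/o2.png

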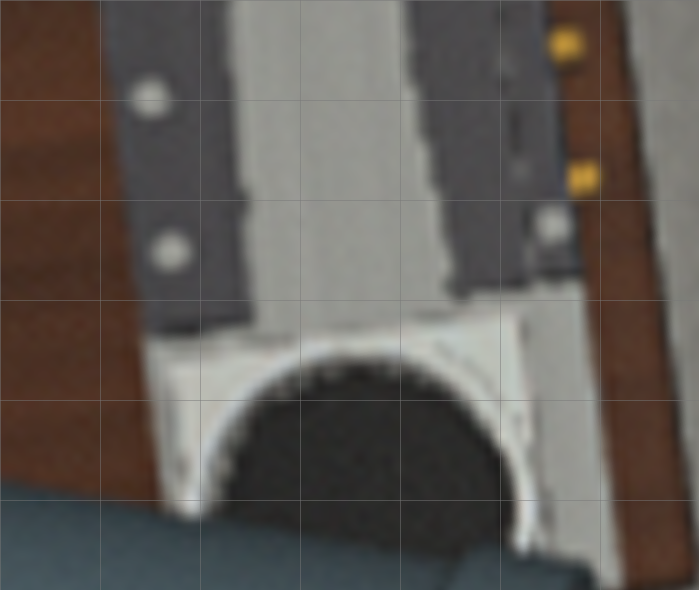

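Robot and camera agree: nose at (0.552,0.0515), yaw 7.66°, lateral error about -0.5 mm. I'll lower it to the landing, then slide in to about 40 mm depth, watching forces.

Run:
```python
from h import *; from rig import *
psi=np.radians(7.65);d=np.array([np.cos(psi),np.sin(psi)]);n=np.array([-d[1],d[0]])
M=np.array([.5642,.0539]); 
def T(dep,lat=0): return M+(dep-.118)*d+lat*n
move_linear([*T(-.012),.045],rate=.06); hold(.2)
print(W(observe()))
r=move_linear([*T(-.012),.0405],rate=.008,threshold=2.5);o=observe();print("down",r,o["tool_pos"],W(o))
z=o["tool_pos"][2]+.0004
base=None
for dep in(-.004,.004,.012,.020,.028,.036):
    r=move_linear([*T(dep),z],rate=.02,threshold=7);o=observe();f=o["wrist_force"]
    print(dep,r,"along",round(f[:2]@d,2),"lat",round(f[:2]@n,2),"z",round(f[2],2),np.round(o["ft_torque"],3),o["t"])
    if r: break
```

```text
[ 0.24  0.42 -4.13]
down True [0.43556048 0.03656586 0.04194517] [ 0.13 -0.2   3.44]
-0.004 False along 0.66 lat 0.08 z -0.18 [-0.024 -0.243 -0.013] 10.5083
0.004 False along 0.45 lat 0.66 z -0.31 [ 0.016 -0.281 -0.015] 11.0583
0.012 False along -0.23 lat -0.49 z -1.77 [-0.009 -0.276 -0.072] 11.6083
0.02 False along 0.75 lat 0.76 z -0.1 [-0.02  -0.187 -0.01 ] 12.1583
0.028 False along 0.95 lat -0.49 z -0.23 [ 0.006 -0.188 -0.051] 12.7083
0.036 False along 0.02 lat -0.87 z -0.42 [ 0.018 -0.209  0.012] 13.2583
```

Sliding freely with no lateral load. I'll go to 46 mm, release there, back out and look.

Run:
```python
from h import *; from rig import *
psi=np.radians(7.65);d=np.array([np.cos(psi),np.sin(psi)]);n=np.array([-d[1],d[0]])
M=np.array([.5642,.0539]); 
def T(dep,lat=0): return M+(dep-.118)*d+lat*n
z=observe()["tool_pos"][2]
r=move_linear([*T(.046),z],rate=.015,threshold=4);o=observe();f=o["wrist_force"];print(r,f[:2]@d,f[:2]@n,f[2],o["tool_pos"])
release(); o=observe();print(W(o),o["grip_width"])
p=o["tool_pos"];move_linear([p[0],p[1],.15],rate=.15)
Tb=M+(.046-.115-.013-.011-.035)*d
movep([*Tb,.15],quat(psi,True)); clamp(20)
print(observe()["t"])
for nm in("top","side"): show(nm,nm+"3")
a=pickle.load(open("top3.pkl","rb"))["pixels"][110:260,130:310];b=pickle.load(open("side3.pkl","rb"))["pixels"][210:360,160:340]
cv2.imwrite("pics/c3.png",cv2.resize(np.hstack([a,b])[:,:,::-1],None,fx=2.2,fy=2.2,interpolation=cv2.INTER_CUBIC))
```

```text
False 0.41675297752099766 -0.5894784721634126 -1.2624781002318772 [0.49302442 0.04432002 0.04234258]
[ 0.24  0.59 -0.07] 1.004154513646363
16.7417
```

View pics/c3.png

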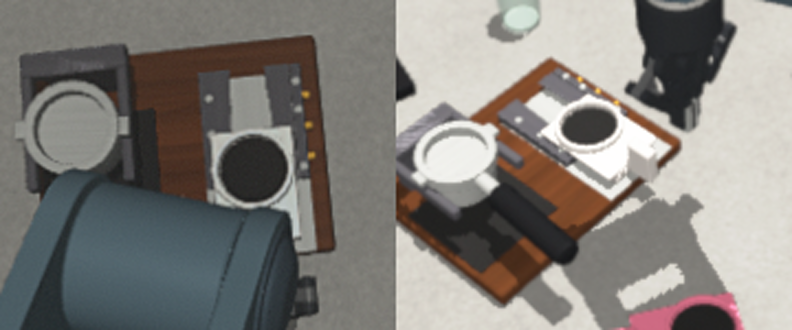

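The rest sits square in the way and the gripper is clear behind it. Now pushing on the back of the fin with shut fingers, stopping on force.

Run:
```python
from h import *; from rig import *
psi=np.radians(7.65);d=np.array([np.cos(psi),np.sin(psi)]);n=np.array([-d[1],d[0]])
M=np.array([.5642,.0539])
def P(dep): return M+(dep-.115-.013-.011)*d   # tool where its front touches fin when nose at dep
move_linear([*P(.046-.035),.039],rate=.12)
hold(.3);o=observe();f0=o["wrist_force"].copy();print("f0",f0,o["tool_pos"])
r=move_linear([*P(.056),.039],rate=.02,threshold=8)
o=observe();print("A",r,(o["tool_pos"][:2]-M)@d+.139,(o["wrist_force"]-f0)[:2]@d,o["t"])
if not r:
    r=move_linear([*P(.098),.039],rate=.007,threshold=11.0)
o=observe();f=o["wrist_force"]-f0;print("B",r,"dep",(o["tool_pos"][:2]-M)@d+.139,"along",f[:2]@d,"lat",f[:2]@n,"z",f[2],o["t"])
hold(.2)
for i in range(3):
    o=observe();f=o["wrist_force"]-f0;print("along",f[:2]@d,"lat",f[:2]@n,f[2]);hold(.05)
```

```text
f0 [-0.78185809  0.43966958  0.10541665] [0.43765886 0.03681603 0.03941647]
A False 0.055945310714121274 0.7490686645901459 20.6167
B True dep 0.07326332927918679 along 0.8943414250262551 lat -0.5370160994022987 z 0.09590507290956421 23.5667
along 0.8428901662682292 lat -0.6087850157847815 0.017308112582371693
along 1.267243719155248 lat -1.3782111239340424 -0.4769861934472277
along 0.6489595638271268 lat -1.1469862494792136 -0.9527004411901621
```

Run:
```python
from h import *; from rig import *
psi=np.radians(7.65);d=np.array([np.cos(psi),np.sin(psi)])
o=observe();print(o["tool_pos"],(o["tool_pos"][:2]-[.5642,.0539])@d+.139,o["grip_width"])
for nm in("top","side"): show(nm,nm+"4")
a=pickle.load(open("top4.pkl","rb"))["pixels"][110:260,130:310];b=pickle.load(open("side4.pkl","rb"))["pixels"][210:360,160:340]
cv2.imwrite("pics/c4.png",cv2.resize(np.hstack([a,b])[:,:,::-1],None,fx=2.2,fy=2.2,interpolation=cv2.INTER_CUBIC))
```

```text
[0.49809007 0.04510419 0.03784208] 0.07230755241088359 0.0009081813319774968
```

View pics/c4.png

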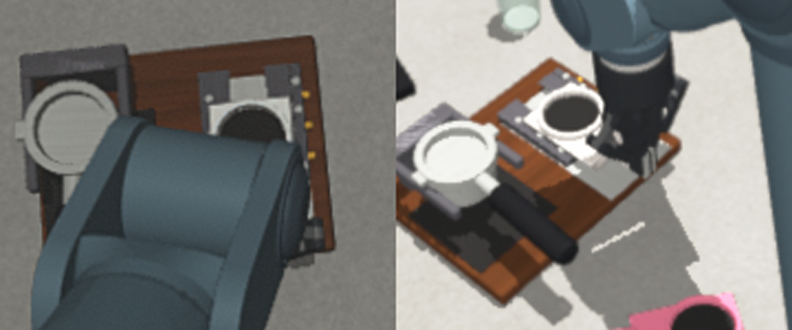

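The rest has advanced to about 72 mm, which is where wedging is expected, but the tool eased off after the stop. I'll confirm the force by creeping forward in small steps with averaged readings.

Run:
```python
from h import *; from rig import *
psi=np.radians(7.65);d=np.array([np.cos(psi),np.sin(psi)]);n=np.array([-d[1],d[0]])
M=np.array([.5642,.0539])
def P(dep): return M+(dep-.139)*d
def rd(k=6):
    fs=[];ps=[]
    for i in range(k):
        o=observe();fs.append(o["wrist_force"]);ps.append(o["tool_pos"]);hold(.01)
    return np.mean(fs,0),np.mean(ps,0),o["t"]
move_linear([*P(.069),.038],rate=.02);hold(.15)
f0,_,t=rd(10);print("f0",f0[:2]@d,f0[:2]@n,t)
dep=.0705
while dep<.080:
    move_linear([*P(dep),.038],rate=.01); f,p,t=rd()
    F=-(f-f0)[:2]@d
    print(round(dep*1e3,2),"act",round(((p[:2]-M)@d+.139)*1e3,2),"push",round(F,2),"lat",round((f-f0)[:2]@n,2),"t",round(t,2))
    if F>11: break
    dep+=.0004 if F<4 else .0002
```

```text
f0 -0.03788008496356519 -0.3813631436136822 24.5583
70.5 act 70.58 push -0.03 lat 0.48 t 24.91
70.9 act 70.9 push 0.02 lat 0.52 t 25.21
71.3 act 71.33 push 0.1 lat 0.51 t 25.51
71.7 act 71.72 push 0.22 lat 0.34 t 25.81
72.1 act 72.13 push 0.29 lat 0.12 t 26.11
72.5 act 72.53 push 0.19 lat 0.13 t 26.41
72.9 act 72.93 push 0.24 lat 0.63 t 26.71
73.3 act 73.31 push -0.15 lat 0.43 t 27.01
73.7 act 73.6 push 0.52 lat 0.45 t 27.31
74.1 act 73.62 push 4.15 lat 0.21 t 27.61
74.3 act 73.62 push 5.73 lat -0.15 t 27.91
74.5 act 73.61 push 6.58 lat -0.74 t 28.21
74.7 act 73.62 push 7.55 lat -0.7 t 28.51
74.9 act 73.61 push 8.46 lat -0.68 t 28.81
75.1 act 73.62 push 9.48 lat -0.6 t 29.11
75.3 act 73.66 push 10.4 lat -1.07 t 29.41
75.5 act 73.73 push 10.38 lat -0.65 t 29.71
75.7 act 73.79 push 11.0 lat -0.66 t 30.01
```

The rest stayed firm at 73.6 mm until about 10 N, so it really is wedged. I'll raise the push to about 12 N, then let go.

Run:
```python
from h import *; from rig import *
psi=np.radians(7.65);d=np.array([np.cos(psi),np.sin(psi)]);n=np.array([-d[1],d[0]])
M=np.array([.5642,.0539])
def P(dep): return M+(dep-.139)*d
def rd(k=6):
    fs=[];ps=[]
    for i in range(k):
        o=observe();fs.append(o["wrist_force"]);ps.append(o["tool_pos"]);hold(.01)
    return np.mean(fs,0),np.mean(ps,0),o["t"]
f0=-.04;dep=.0759
while dep<.078:
    move_linear([*P(dep),.038],rate=.01); f,p,t=rd(10); F=-(f[:2]@d-f0)
    print(round(dep*1e3,2),"act",round(((p[:2]-M)@d+.139)*1e3,2),"push",round(F,2),"t",round(t,2))
    if F>11.8: break
    dep+=.0002
move_linear([*P(.055),.038],rate=.05)
p=observe()["tool_pos"];move_linear([p[0],p[1],.2],rate=.2)
goto_joints([-1.1,0.0,1.6,0,1.4,1.2]); release()
hold(.1);print(observe()["t"],W(observe()))
for nm in("top","side"): show(nm,nm+"5")
```

```text
75.9 act 73.85 push 11.3 t 30.34
76.1 act 73.93 push 11.8 t 30.68
35.125 [ 0.09  0.12 -0.4 ]
```

View pics/top5.png

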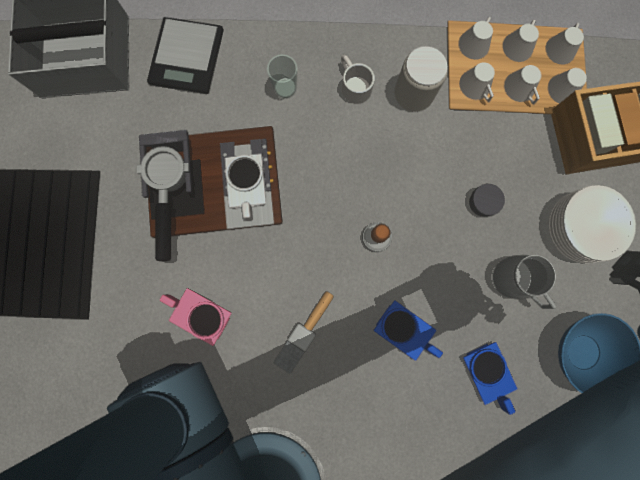

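Run:
```python
from h import *
s=pickle.load(open("top5.pkl","rb"))
o=ortho(s,0.55,0.69,-0.02,0.12,0.038,5000);p=ortho(s,0.43,0.53,-0.25,-0.14,0.090,5000)
for k in range(0,700,100): o[k]=o[k]//2+60;o[:,k]=o[:,k]//2+60
cv2.imwrite("pics/o5.png",o[:590]);cv2.imwrite("pics/t5.png",p)
```

```text
(no output)
```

View pics/o5.png

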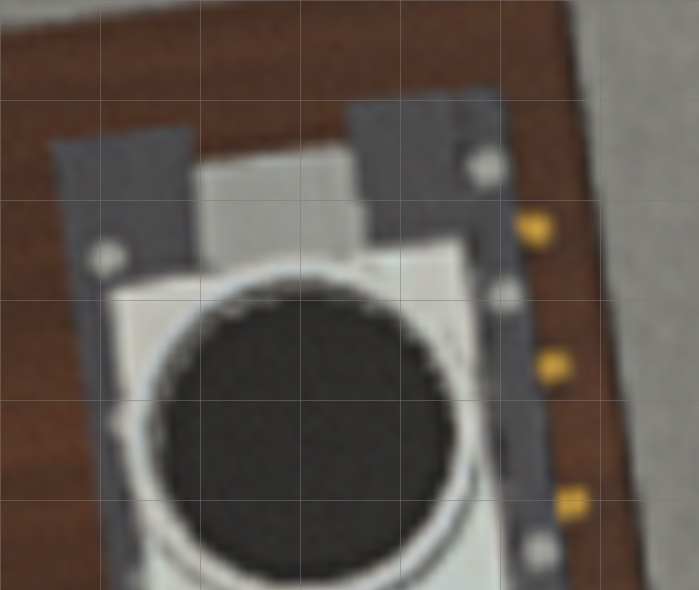

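View pics/t5.png

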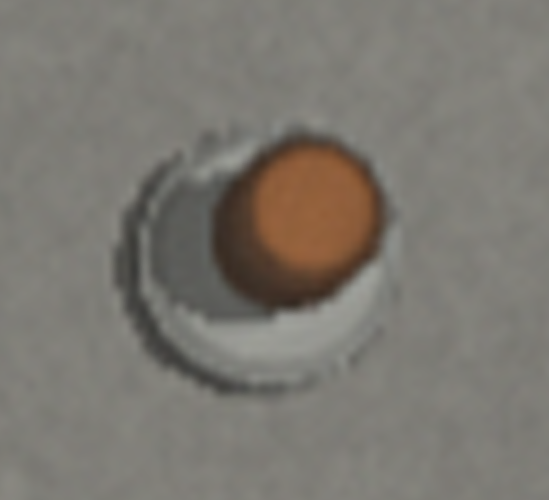

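Rest seated: nose edge mid at about (0.6366,0.0628), roughly 73 mm deep. No other thing has visibly shifted. Now fitting the cup centre and tamper axis precisely.

```bash
cat > fit.py <<'E'
from h import *
from scipy.optimize import minimize,least_squares
def circ(c,r,z,k=72):
    a=np.linspace(0,2*np.pi,k,endpoint=False);return np.c_[c[0]+r*np.cos(a),c[1]+r*np.sin(a),np.full(k,z)]
def mask(s,P,S=8,box=None):
    u0,v0,u1,v1=box;q=(proj(s,P)-[u0,v0]+.5)*S
    m=np.zeros(((v1-v0)*S,(u1-u0)*S),np.uint8);cv2.fillPoly(m,[np.round(q).astype(np.int32)],1);return m
def cupfit(s,c0,box):
    S=8;u0,v0,u1,v1=box
    g=cv2.resize(s["pixels"][v0:v1,u0:u1].astype(np.float32).mean(2),None,fx=S,fy=S,interpolation=cv2.INTER_CUBIC)
    m0=mask(s,circ(c0,.040,.042),S,box)
    D=((g<100)&(m0>0)).astype(np.uint8)
    nl,l,st,_=cv2.connectedComponentsWithStats(D);D=(l==1+st[1:,4].argmax())
    best=None
    for dx in np.arange(-.006,.0061,.0005):
        for dy in np.arange(-.006,.0061,.0005):
            c=c0+[dx,dy];m=mask(s,circ(c,.031,.038),S,box)&mask(s,circ(c,.031,.046),S,box)
            iou=(D&(m>0)).sum()/(D|(m>0)).sum()
            if best is None or iou>best[0]: best=(iou,c)
    return best
E
python3 - <<'E'
from fit import *
s=pickle.load(open("top5.pkl","rb"));s2=pickle.load(open("side5.pkl","rb"))
c0=np.array([.601,.058])
for nm,S in(("top",s),("side",s2)):
    q=proj(S,[[*c0,.042]])[0].astype(int);print(nm,q,cupfit(S,c0,(q[0]-32,q[1]-32,q[0]+32,q[1]+32)))
psi=np.radians(7.65);d=np.array([np.cos(psi),np.sin(psi)])
print("way pred",np.array([.5642,.0539])+(.0734-.037)*d)
# tamper
for nm,S in(("top",s),("side",s2)):
    w=cloud(S);im=S["pixels"].astype(int)
    o=(im[...,0]-im[...,2]>35)&(abs(w[...,0]-.485)<.04)&(abs(w[...,1]+.2)<.04)&(w[...,2]>.03)
    P=w[o];print(nm,o.sum(),P.min(0),P.max(0))
    top=P[P[:,2]>.085]; print(" topface mean",np.median(top,0),len(top))
    for a,b in((.04,.06),(.05,.075),(.06,.082)):
        Q=P[(P[:,2]>a)&(P[:,2]<b)]
        if len(Q)>8:
            r=least_squares(lambda c:np.hypot(*(Q[:,:2]-c).T)-.0165,[.485,-.2],loss='soft_l1',f_scale=.001);print(" h",a,b,len(Q),np.round(r.x,4))
E
```

```text
top [243 172] (np.float64(0.9689983119930833), array([0.6025, 0.059 ]))
side [238 261] (np.float64(0.8564044943820225), array([0.6035, 0.0545]))
way pred [0.60027603 0.05874562]
top 182 [ 0.47501621 -0.21663931  0.08084755] [ 0.50071877 -0.19045649  0.09200138]
 topface mean [ 0.48862068 -0.2028418   0.08843144] 156Traceback (most recent call last):
  File "<stdin>", line 12, in <module>
    return umr_minimum(a, axis, None, out, keepdims, initial, where)
ValueError: zero-size array to reduction operation minimum which has no identity
```

Run:
```python
from fit import *
s=pickle.load(open("top5.pkl","rb"));s2=pickle.load(open("side0.pkl","rb"))
def over(S,cs,ctr,fx=10,h=34):
    q=proj(S,[ctr])[0].astype(int);u0,v0=q-h
    im=cv2.resize(S["pixels"][v0:v0+2*h,u0:u0+2*h][:,:,::-1],None,fx=fx,fy=fx,interpolation=cv2.INTER_CUBIC)
    for P,col in cs: cv2.polylines(im,[np.round((proj(S,P)-[u0,v0]+.5)*fx).astype(np.int32)],True,col,1,cv2.LINE_AA)
    return im
c=(.602,.0588)
a=over(s,[(circ(c,.031,.038),(0,255,255)),(circ(c,.031,.046),(0,255,0)),(circ(c,.0355,.046),(0,0,255))],(*c,.042),8)
t=(.4878,-.2030)
b=over(s,[(circ(t,.029,0),(0,255,0)),(circ(t,.0165,.063),(255,0,0)),(circ(t,.012,.09),(0,0,255))],(*t,.04),10,27)
b=cv2.resize(b,(544,544))
cv2.imwrite("pics/ov.png",cv2.resize(np.hstack([a,b]),None,fx=.73,fy=.73))
print(a.shape)
S=s2;w=cloud(S);im=S["pixels"].astype(int)
o=(im[...,0]-im[...,2]>35)&(abs(w[...,0]-.485)<.04)&(abs(w[...,1]+.2)<.04)&(w[...,2]>.03)
P=w[o];print(o.sum(),P.min(0),P.max(0))
for a_,b_ in((.04,.06),(.05,.075),(.06,.082)):
    Q=P[(P[:,2]>a_)&(P[:,2]<b_)]
    if len(Q)>8:
        r=least_squares(lambda c:np.hypot(*(Q[:,:2]-c).T)-.0165,[.485,-.2],loss='soft_l1',f_scale=.001);print(" h",a_,b_,len(Q),np.round(r.x,4))
q=proj(S,[(*t,.05)])[0].astype(int);b=over(S,[(circ(t,.029,0),(0,255,0)),(circ(t,.0165,.063),(255,0,0)),(circ(t,.012,.09),(0,0,255))],(*t,.04),10,30)
cv2.imwrite("pics/ov2.png",b)
```

```text
(544, 544, 3)
237 [ 0.46780912 -0.21752706  0.03574576] [ 0.50225317 -0.18647008  0.09381873]
 h 0.04 0.06 42 [ 0.4879 -0.2056]
 h 0.05 0.075 86 [ 0.4883 -0.205 ]
 h 0.06 0.082 98 [ 0.4883 -0.2053]
```

View pics/ov.png

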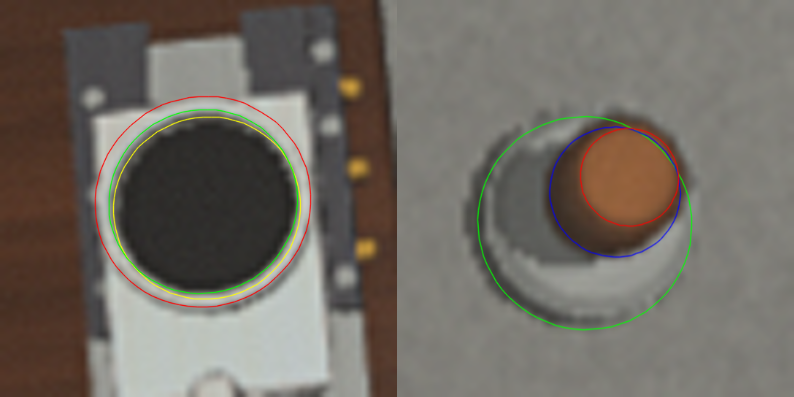

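View pics/ov2.png

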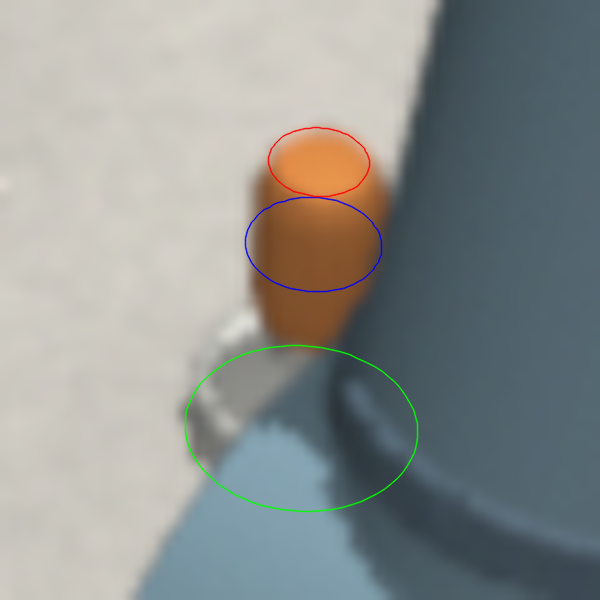

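Cup centre is about (0.602,0.0588) and the overlay rings sit on the rim. Tamper axis is about (0.488,-0.203) in the top view; the side view puts it about 2 mm lower in y, its usual bias. Now picking up the tamper.

Run:
```python
from h import *; from rig import *
q=quat(np.radians(7.65),True);t=np.array([.488,-.2033])
movep([*t,.17],q)
r=move_linear([*t,.055],rate=.12,threshold=10);print(r)
clamp(50);hold(.1);o=observe();print(o["grip_width"]*85,W(o),o["tool_pos"],o["t"])
p=o["tool_pos"];move_linear([p[0],p[1],.19],rate=.15);hold(.2);o=observe();print("lift",W(o),np.round(o["ft_torque"],3),o["grip_width"]*85)
c=np.array([.602,.0588])
movep([*c,.19],q);move_linear([*c,.125],rate=.12);hold(.2);o=observe();print(o["tool_pos"],W(o),o["t"])
for nm in("top","side"): show(nm,nm+"6")
a=pickle.load(open("top6.pkl","rb"))["pixels"][110:260,130:310];b=pickle.load(open("side6.pkl","rb"))["pixels"][180:330,160:340]
cv2.imwrite("pics/c6.png",cv2.resize(np.hstack([a,b])[:,:,::-1],None,fx=2.2,fy=2.2,interpolation=cv2.INTER_CUBIC))
```

```text
False
31.597458753951116 [-1.38  3.81  4.96] [ 0.48818891 -0.20320575  0.05546331] 38.3333
lift [-0.23  0.64 -4.93] [-0.037 -0.049  0.031] 31.727842764475184
[0.60281331 0.05871192 0.12628011] [-0.47  0.15 -4.73] 41.575
```

View pics/c6.png

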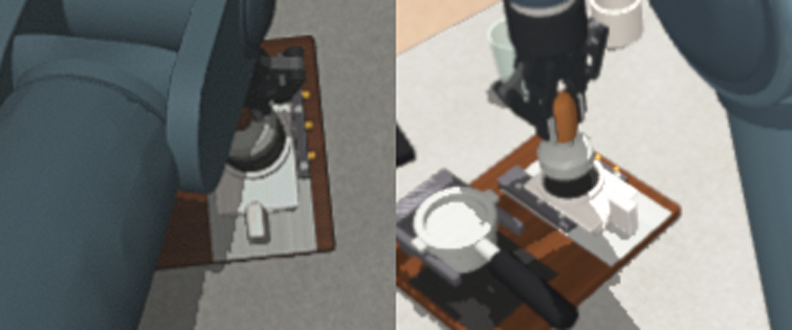

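The tamper hangs upright over the cup. I'll check the centring by overlaying model circles in both views before lowering.

Run:
```python
from fit import *
c=(.602,.0588);t=(.6028,.0587)
out=[]
for n in("top6","side6"):
    S=pickle.load(open(n+".pkl","rb"));h=28;fx=14
    q=proj(S,[(*c,.055)])[0].astype(int);u0,v0=q-h
    im=cv2.resize(S["pixels"][v0:v0+2*h,u0:u0+2*h][:,:,::-1],None,fx=7,fy=7,interpolation=cv2.INTER_CUBIC)
    for P,col in[(circ(t,.029,.0708),(0,255,0)),(circ(c,.0355,.046),(0,0,255)),(circ(c,.031,.046),(0,200,255))]:
        cv2.polylines(im,[np.round((proj(S,P)-[u0,v0]+.5)*7).astype(np.int32)],True,col,1,cv2.LINE_AA)
    out.append(im)
cv2.imwrite("pics/ov6.png",np.hstack(out))
```

```text
(no output)
```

View pics/ov6.png

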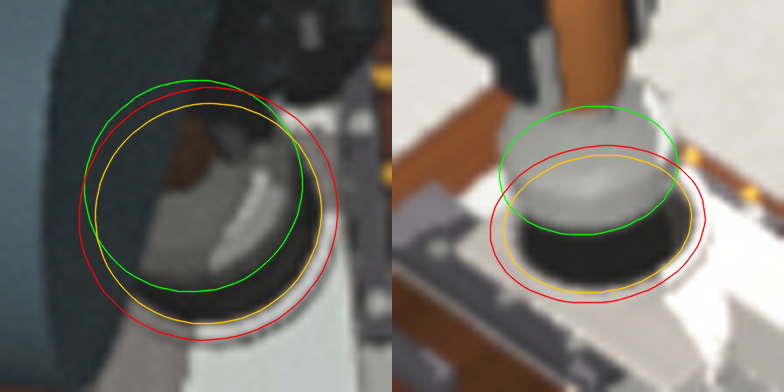

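Both views match the model within about 1 mm. I'll lower it gently with a force stop.

Run:
```python
from h import *; from rig import *
c=np.array([.602,.0588]); off=.0555
move_linear([*c,.107],rate=.06);hold(.2);o=observe();f0=o["wrist_force"];print(o["tool_pos"],W(o))
r=move_linear([*c,.0915],rate=.012,threshold=4);o=observe();f=o["wrist_force"]-f0
print(r,o["tool_pos"],"underside",o["tool_pos"][2]-off,np.round(f,2),np.round(o["ft_torque"],3),o["t"])
hold(.2);o=observe();print(W(o)-np.round(f0,2),o["tool_pos"][2]-off)
```

```text
[0.60232624 0.05878864 0.10738526] [ 0.49 -0.01 -4.98]
True [0.60191276 0.05888103 0.09344131] underside 0.03794131000793032 [-1.31 -0.   11.58] [-0.135 -0.018  0.008] 43.3583
[-0.59  1.05 11.4 ] 0.03791492708253139
```

Underside at 0.038, which is the cup floor, so it went straight in. I'll relieve the press, release, back away and check.

Run:
```python
from h import *; from rig import *
o=observe();p=o["tool_pos"];move_linear([p[0],p[1],.0936],rate=.02);hold(.1);o=observe();print(W(o),o["tool_pos"])
release();p=observe()["tool_pos"]
move_linear([p[0],p[1],.19],rate=.15)
goto_joints([-1.1,0.0,1.6,0,1.4,1.2]);hold(.2);print(observe()["t"],W(observe()))
for nm in("top","side"): show(nm,nm+"7")
from fit import circ
c=(.602,.0588);out=[]
for n in("top7","side7"):
    S=pickle.load(open(n+".pkl","rb"));h=40
    q=proj(S,[(*c,.07)])[0].astype(int);u0,v0=q-h
    im=cv2.resize(S["pixels"][v0:v0+2*h,u0:u0+2*h][:,:,::-1],None,fx=5,fy=5,interpolation=cv2.INTER_CUBIC)
    for P,col in[(circ(c,.0355,.046),(0,0,255)),(circ(c,.0165,.101),(255,0,0))]:
        cv2.polylines(im,[np.round((proj(S,P)-[u0,v0]+.5)*5).astype(np.int32)],True,col,1,cv2.LINE_AA)
    out.append(im)
cv2.imwrite("pics/ov7.png",np.hstack(out))
S=pickle.load(open("top7.pkl","rb"));w=cloud(S);im=S["pixels"].astype(int)
m=(im[...,0]-im[...,2]>35)&(abs(w[...,0]-.602)<.03)&(abs(w[...,1]-.0588)<.03)&(w[...,2]>.08)
print("handle top",np.median(w[m&(w[...,2]>.122)],0))
```

```text
[-0.85 -0.22  0.6 ] [0.6018769  0.05893703 0.09352793]
47.7167 [ 0.02 -0.18 -0.35]
handle top [0.60033666 0.05814172 0.12632803]
```

View pics/ov7.png

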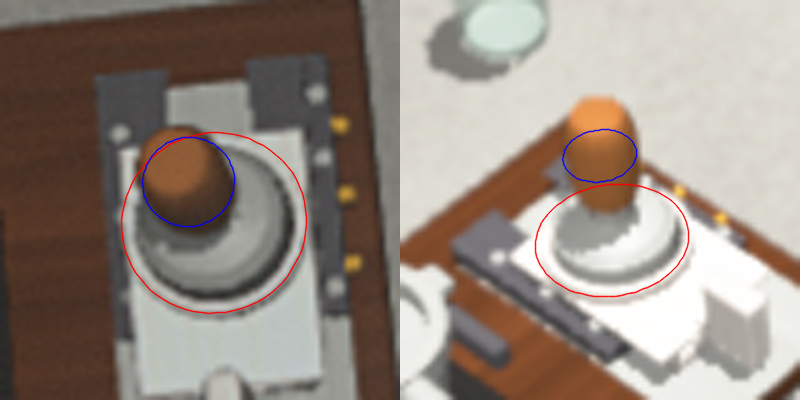

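View pics/top7.png

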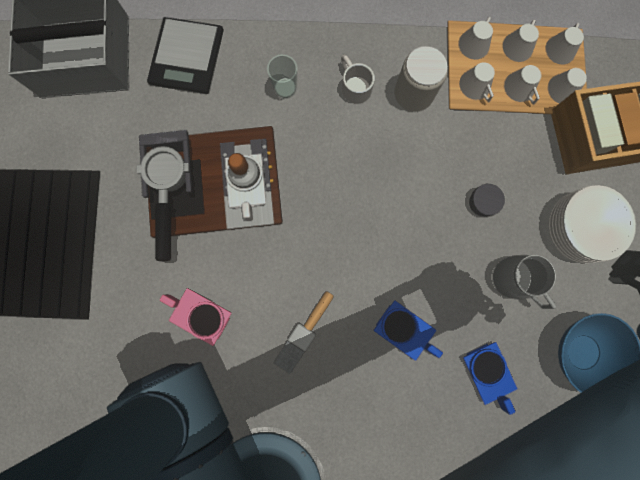

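The tamper stands upright inside the cup, with its top at z about 0.127 and within about 2 mm of the cup centre. The rest and the other things look unmoved and the arm is clear, so I'm handing in.

Run:
```python
from rig import *
print(hand_in())
```

```text
the job is handed in; nothing more can be done
None
```

The tamper rest is wedged in the station's way and the tamper stands upright in its cup. I handed the job in at about 48 s, and no verdict was reported.

- **Rest:** I gripped the white rest by its fin and slid it narrow end first into the way to about 46 mm, then let go. I pushed on the back of the fin with shut fingers. It held firm at about 73.6 mm until roughly 10 N, and I finished at about 11.8 N of measured push. The nose is about 73 mm past the mouth.
- **Tamper:** It went straight into the cup with its underside at 0.038 m, the height of the cup floor. The vertical force change on touchdown was about 11.6 N, below the 35 N limit, and I relieved it before release. The last picture shows it upright, top at z about 0.127 m and about 2 mm from the cup centre.
- **Surroundings:** In the last top view the other things look where they were, and the arm is clear of everything.

**Disagreements and gaps:**
- The side camera read about 2 mm lower in y than the top camera. I used the top camera because it matched the robot's own position to about 0.5 mm.
- The first force-stopped push eased off before I could read the force, so I repeated it in small measured steps.
- The force on the fixed cheek could not be read directly; I inferred it from the 12 N push and the rest holding firm.

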